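# True a corner jig with a setting square

### The arm

A 6-joint arm with a two-finger parallel gripper is mounted at the origin on the work surface; the furniture and walls round the work are solid. World frame = base frame: x ahead of the robot, y to its left, z up, the work surface at z = 0. Lengths are in m, angles in degrees, forces in N, time in s.
With the tool pointing down it reaches from about 0.25 to 0.725 m from the base axis. Payload 9.7 kg.
Tool frame: the origin (TCP) lies between the finger pads; the fingertips stand 17 mm ahead of it and the grasp point (between the pads) lies 2 mm behind it; z points along the fingers, y is the direction in which the jaws open and shut (so a half turn about z gives the same grasp; the last joint's range is limited). The gripper opens to 85 mm and grips with 20 to 120 N. Pads are 22 mm wide; open, the fingers measure 114 mm over their backs; the gripper's body (76 mm by 85 mm) begins 54 mm behind the grasp point. The pads swing forward as they close: fully open they stand 13 mm farther back than shut.
Start: joints at [76.948, 4.979, 10.078, 95.1, 0, 90], TCP at [0.124, 0.536, 0.248] pointing down, gripper open.
Joint ranges: [-179.16, 179.16], [-48.56, 103.87], [-65.8, 70.77], [-126.05, 130.52], [-82.76, 87.17], [-180, 180]. Speed limits (degrees/s): [127.2, 127.2, 147.25, 180, 180, 180].

### API

Orientations are given as [roll, pitch, yaw] about the fixed x, y, z axes, in that order (R = Rz(yaw) Ry(pitch) Rx(roll)).
In Python, from workcell import monitor, cams, order gives the robot as it stands. The module is installed in compiled form; this text tells all that it offers.
- The arm moves only by the shell command python3 -m handwheel 'ROWS' [OPENING] [FORCE]. ROWS is JSON, a list of rows, each a list of 6 numbers: the shift along the tool's x, y, z in m, then the turn, a rotation vector about the tool's x, y, z in degrees. In form: [[tx, ty, tz, wx, wy, wz], ...]. A call has exactly 8 rows; each row shifts and turns the commanded pose from where the row before left it, along the tool's axes as they then stand; what a row does not reach is not made up. A row lasts 1/12 s, in which the tool goes at most 41.7 mm and 7.16 degrees, less where a joint would pass 70% of its speed; a pose out of reach is approached as far as the arm can. A call is refused whole if a number of a shift passes 0.0417 or a number of a turn 7.16, either way. A call with a gripper value outside its range is refused whole. OPENING is the opening, from -1 (shut) to 1 (fully open), set as the call begins (- or left out, the last holds). The fingers move at their own pace and stop on an object; FORCE is the grip in N (left out, the last holds). Time passes only in rows, so rows that do not move let the fingers close, or fill a call up. It gives the time, the measured TCP pose, the force and the opening at its end, in the units of the state.
- monitor.get_obs(): the state, without advancing time (a new reading comes with each control period).
- cams.camera(name): name is "scene" or "side" or "wrist"; returns a dict with "img" (480x640x3 uint8, red, green, blue), "depth" (480x640 float32, m along the optical axis (not along the pixel's ray), 0 where there is no reading), "fx", "fy", "cx", "cy" (pixels), "rvec" (rotation vector, rad) and "tvec" (3), from world to camera coordinates, as OpenCV has them; the wrist camera has in their place "tool_from_camera" (4x4, takes a point from camera to tool coordinates, whose origin is the TCP and whose axes are the flange's). Camera axes: x right, y down, z forward; pixel columns grow to the right and rows downward; lengths in m; the calibration is good to about 2 mm. A picture is of the moment at which its call begins: read the wrist's pose just before it.
- order.job_done(): hands the job in, once; it reports no verdict.
The state is a dict: "time": time; "q": joint angles; "qd": joint speeds; "joint_efforts": joint torques, N m; "ee_pos": TCP position; "tcp_rot": TCP orientation; "wrist_force": force on the tool from outside, world axes, zero at the start; "torque": the same for the moment, N m; "opening": finger opening in m.
Only numpy, scipy, OpenCV 4.12 (cv2) and the standard library are available. Lean on these libraries where they do the work, as an engineer would, in place of code of your own. Each camera call takes 0.05 s, during which the arm holds its last target. There are 200 camera calls.

### The job

Take the setting square off the cork pad by its wooden grip and press it gently into the corner of the jig, its dark stock flush along the fixed steel fence and its bright blade pushing the blue swivel fence out until that is flush along the blade, and hold it against both without gaps for about a second. Then draw the square clear and lay it flat on the cork pad again, leaving the fences square to each other. Move the swivel fence with the square only, not with the gripper, and leave the other things where they are.

Things in the scene. Friction and masses are not known exactly. Their poses are not given: they have to be found in the camera images.
- square: L-shaped setting square, 100 x 90 mm, about 0.3 kg, lying flat. Origin: where its straight outer edges would meet (that tip is cut away for 10 mm each way), on the underside; z up. Dark stock 24 mm wide, 14 thick: working edge on x = 0, y = -10 to -90 mm. Bright blade 22 wide, 8 thick: working edge on y = 0, x = -10 to -100 mm
- square_grip (a point): centre of the wooden grip, at (-14, -50, 45) mm in the square's frame. The grip stands on the stock: 16 mm (x) by 44 mm (y), from 12 to 60 mm over the underside. Pinch it here from above across the square's x; the fingertips then pass over the 18 mm high fences
- square_mid (a point): middle of the square's outline, at (-45, -45, 0) mm in its frame
- jig: corner jig fixed to the worktop: aluminium base plate 180 (x) x 190 (y) x 10 mm, origin at the centre of its underside, z up. Plate, fences and square are smooth, oiled metal: friction between them about 0.2
- jig_corner (a point): corner of the jig, at (60, 60, 10) mm in the jig's frame, on top of the base plate: pivot axis of the swivel fence. The square's origin belongs here, but for the unknown offset of the fixed fence's face; axes as the jig
- fixed_fence: seat of the fixed fence; origin at the jig corner, axes as the jig. Its bright steel bar, 14 mm thick and 18 mm high over the base plate, runs along y from -4 to -138 mm, working face to -x. The bar is clamped in slots, parallel to y, its face anywhere from x = -6 to +6 mm: the pose does not show where, so find it by touch. It does not yield
- swivel_fence: blue fence, 14 mm thick, 18 mm high over the base plate; origin on its pivot at the jig corner. Runs along its own -x to -128 mm; working face on its y = 0, looking to -y. Starts turned 0.07 to 0.2 rad inward (counter-clockwise from above); square when its x is parallel to the jig's x. Stiff pivot: 3.5 N at the blade's end moves it, it stays where left and can be pushed too far
- pad: cork pad 150 x 150 x 4 mm fixed to the worktop, origin at the centre of its underside; the square starts on it
- ring_gauge: steel setting ring, 54 mm across, 18 mm high, standing loose; leave alone
- adaptor: brass hexagon adaptor, 27 x 31 x 40 mm, standing loose; leave alone
- oil_bottle: white dropper bottle with red cap, 46 mm across, 119 mm high, standing loose; leave alone
Mind the look-alikes: they are no part of the job. What is shaped like the square but pink is not meant.

How it is judged:
By the outcome, as a careful person would: the job done as asked, in the order asked, and still so for the second after the job is handed in, with the robot touching nothing.
It also fails if it takes over 64 s, if anything falls off the work surface, if the arm or the gripper's body presses on something with over 40 N, if the wrist force passes 120 N, or if a joint passes its speed limit or range.

## Working session

There is one attempt and no reset: what is moved stays moved. The work goes in short steps, Python scripts to look and compute and a shell command to move; the robot and the scene stay as the last step left them, time stands still between calls to the robot, and variables do not carry over. Pictures are saved under pics/ and viewed, about 8 in all and at most 12, crops included, and the job is handed in when it is done.

```bash
mkdir -p pics
cat > h.py <<'E'
import numpy as np, cv2
from workcell import monitor, cams, order
def ext(c):
    R,_=cv2.Rodrigues(np.array(c["rvec"],float)); return R,np.array(c["tvec"],float).ravel()
def wr_pose(c,obs):
    from scipy.spatial.transform import Rotation as Ro
    T=np.eye(4);T[:3,:3]=Ro.from_euler('xyz',obs["tcp_rot"],degrees=True).as_matrix();T[:3,3]=obs["ee_pos"]
    M=T@np.array(c["tool_from_camera"]); return M[:3,:3].T,-M[:3,:3].T@M[:3,3]
def ray(c,uv,z,R,t):
    uv=np.atleast_2d(np.array(uv,float)); d=np.c_[(uv[:,0]-c["cx"])/c["fx"],(uv[:,1]-c["cy"])/c["fy"],np.ones(len(uv))]@R
    o=-R.T@t; return o+d*((z-o[2])/d[:,2])[:,None]
def snap(n,f):
    o=monitor.get_obs(); c=cams.camera(n); np.savez(f"pics/{f}.npz",**c); cv2.imwrite(f"pics/{f}.png",c["img"][:,:,::-1])
    R,t=wr_pose(c,o) if n=="wrist" else ext(c); return c,R,t
E
python3 - <<'E'
from h import *
o=monitor.get_obs();print({k:np.round(v,3) for k,v in o.items()})
a,R,t=snap("scene","s1");print(R,t);b,R,t=snap("side","d1");print(R,t)
cv2.imwrite("pics/both.png",cv2.resize(np.vstack([a["img"],b["img"]])[:,:,::-1],(400,600)))
E
```

```text
{'time': np.float64(0.0), 'q': array([76.949,  5.012, 10.033, 95.1  , -0.   , 90.002]), 'qd': array([ 0.043,  0.087,  0.022,  0.067,  0.088, -0.023]), 'joint_efforts': array([-1.0000e-03, -5.2039e+01,  4.6481e+01,  1.6000e-02, -0.0000e+00,
        0.0000e+00]), 'ee_pos': array([0.124, 0.536, 0.248]), 'tcp_rot': array([-179.921,    0.   ,  166.948]), 'wrist_force': array([-0.152,  0.158,  0.752]), 'torque': array([-0.074,  0.034,  0.004]), 'opening': np.float64(0.085)}
[[ 0.59482333 -0.80353465 -0.02274377]
 [-0.46480329 -0.32071509 -0.82528767]
 [ 0.65585296  0.50147174 -0.56425436]] [-0.30692209  0.27922473  0.86371634]
[[ 0.04205584  0.99911428  0.00140161]
 [ 0.6925876  -0.02814202 -0.72078461]
 [-0.72010675  0.03128394 -0.69315769]] [ 0.01862045 -0.30591592  1.87205991]
```

View pics/s1.png

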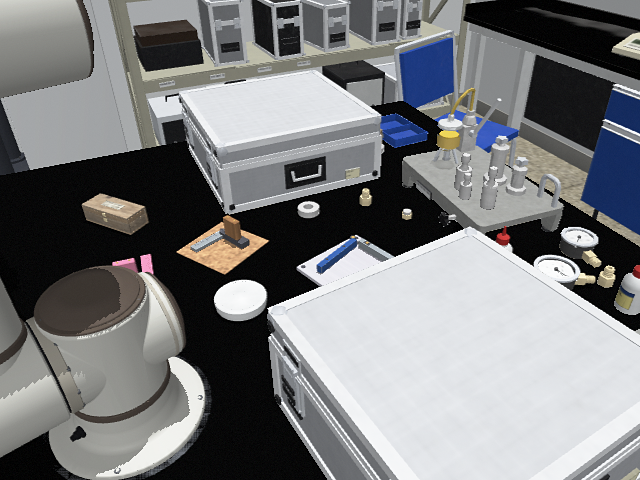

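The scene view shows the cork pad with the square at about (225,243), and its grip at (232,230). The jig is at (350,260) and partly hidden by the near case, with the blue fence at (337,254). The ring is at (308,210).

View pics/d1.png

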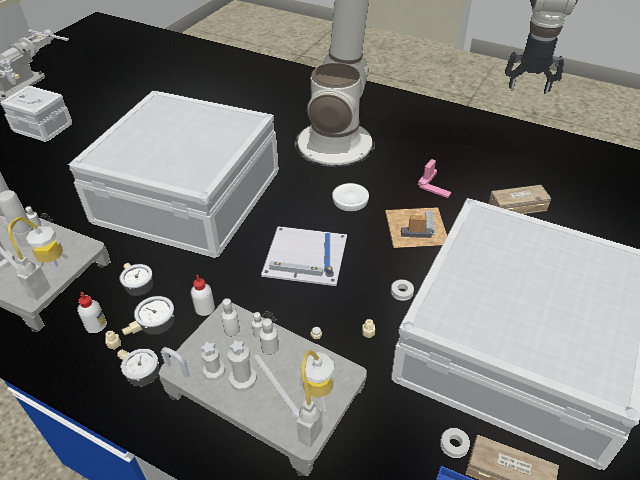

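Run:
```python
from h import *
c=dict(np.load("pics/s1.npz"));R,t=ext(c)
print(ray(c,[[180,250],[225,272],[270,240],[225,220]],.004,R,t))
print("grip top",ray(c,[[232,220]],.064,R,t)); print("blue",ray(c,[[318,270],[356,240]],.028,R,t))
print("plate",ray(c,[[298,267],[355,236]],.01,R,t))
```

```text
[[0.34241761 0.2684738  0.004     ]
 [0.34317412 0.12632238 0.004     ]
 [0.48922165 0.12594781 0.004     ]
 [0.49158936 0.27411475 0.004     ]]
grip top [[0.43726245 0.18767417 0.064     ]]
blue [[ 0.43804807 -0.05172102  0.028     ]
 [ 0.57307484 -0.05631914  0.028     ]]
plate [[ 0.44021636  0.00377171  0.01      ]
 [ 0.60707948 -0.03144345  0.01      ]]
```

The side view shows the jig at about (305,255), with the pivot at (328,275) and the blue fence running toward the robot. The fixed fence is at (297,267). The square sits on the pad at (418,227), oriented about like the jig, and the pink decoy is at (432,180). Next I'll move over the area and look with the wrist camera.

```bash
python3 -m handwheel '[[-0.0277,-0.0256,-0.006,0,0,0],[-0.0277,-0.0256,-0.006,0,0,0],[-0.0277,-0.0256,-0.006,0,0,0],[-0.0277,-0.0256,-0.006,0,0,0],[-0.0277,-0.0256,-0.006,0,0,0],[-0.0277,-0.0256,-0.006,0,0,0],[-0.0277,-0.0256,-0.006,0,0,0],[-0.0277,-0.0256,-0.006,0,0,0]]' 1
python3 -m handwheel '[[-0.0277,-0.0256,-0.006,0,0,0],[-0.0277,-0.0256,-0.006,0,0,0],[-0.0277,-0.0256,-0.006,0,0,0],[-0.0277,-0.0256,-0.006,0,0,0],[-0.0277,-0.0256,-0.006,0,0,0],[0,0,0,0,0,7],[0,0,0,0,0,7],[0,0,0,0,0,7]]'
python3 -m handwheel '[[0,0,0,0,0,7],[0,0,0,0,0,7],[0,0,0,0,0,7],[0,0,0,0,0,7],[0,0,0,0,0,7],[0,0,0,0,0,7],[0,0,0,0,0,7],[0,0,0,0,0,7]]'
python3 - <<'E'
from h import *
print(monitor.get_obs()["q"])
c,R,t=snap("wrist","w1");print(c["tool_from_camera"],c["fx"])
print(ray(c,[[0,0],[640,0],[640,480],[0,480]],0.0,R,t))
E
```

```text
time: 0.77
ee_pos: [0.2942, 0.2845, 0.2964]
tcp_rot: [-180.0, 0.0, 167.0]
wrist_force: [0.5, 0.9, -0.7]
opening: 0.0853
time: 1.43
ee_pos: [0.4003, 0.1293, 0.326]
tcp_rot: [-180.0, -0.0, 145.5]
wrist_force: [0.4, 0.5, 0.8]
opening: 0.0856
time: 2.1
ee_pos: [0.3998, 0.1302, 0.326]
tcp_rot: [-180.0, 0.0, 89.6]
wrist_force: [-0.5, -0.1, 0.1]
opening: 0.085
[ 1.80456836e+01 -9.95910961e+00  4.50432937e+00  1.04497592e+02
 -1.50638297e-03  1.08443491e+02]
[[-2.95490155e-04 -9.46276833e-01 -3.23357491e-01  8.29489169e-02]
 [ 9.99999729e-01 -4.97489864e-04  5.42041122e-04  2.92305377e-04]
 [-6.73788031e-04 -3.23357244e-01  9.46276724e-01 -1.26226499e-01]
 [ 0.00000000e+00  0.00000000e+00  0.00000000e+00  1.00000000e+00]] 403.3809124881728
[[ 0.08729828  0.30967476  0.        ]
 [ 0.71780049  0.30512616  0.        ]
 [ 0.8750575  -0.32419766  0.        ]
 [-0.07787237 -0.31716851  0.        ]]
```

View pics/w1.png

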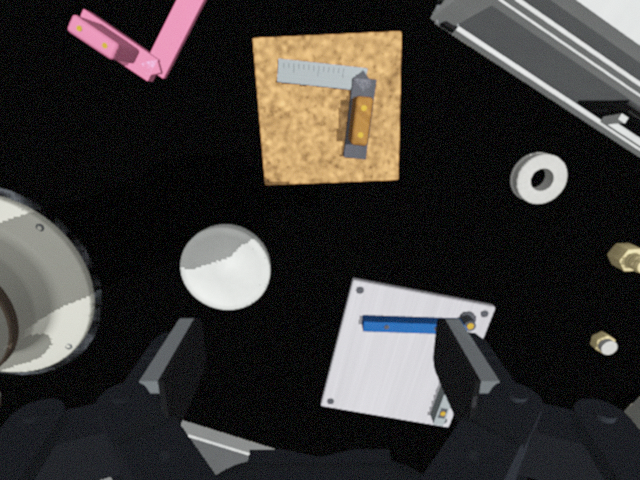

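The wrist view shows everything. The square's corner is near (370,80), with the blade tip at (278,70) and the stock end at (355,157). The jig plate corners are (354,279), (495,303), (450,427) and (322,405). The blue fence runs from (363,323) to the pivot at (470,322), and the fixed bar ends at (440,420). Next I'll measure these properly.

```bash
cat > meas.py <<'E'
from h import *
def fitline(p):
    vx,vy,x,y=cv2.fitLine(np.float32(p),cv2.DIST_HUBER,0,.01,.01).ravel(); return np.degrees(np.arctan2(vy,vx)),(x,y)
def isect(q1,a1,q2,a2):
    A=np.array([[np.cos(np.radians(a1)),-np.cos(np.radians(a2))],[np.sin(np.radians(a1)),-np.sin(np.radians(a2))]])
    s=np.linalg.solve(A,np.array(q2)-np.array(q1)); return np.array(q1)+s[0]*A[:,0]
E
python3 - <<'E'
from meas import *
c=dict(np.load("pics/w1.npz"));o=monitor.get_obs();R,t=wr_pose(c,o)
h=cv2.cvtColor(c["img"],cv2.COLOR_RGB2HSV).astype(int);H,S,V=h[...,0],h[...,1],h[...,2]
P=ray(c,[[354,279],[495,303],[450,427],[322,405]],.01,R,t);print("plate",np.round(P,4))
for i in range(4):
    d=P[(i+1)%4]-P[i];print(np.linalg.norm(d[:2]),np.degrees(np.arctan2(d[1],d[0])))
m=(H>100)&(H<125)&(S>120)&(V>60);ys,xs=np.nonzero(m);k=(xs>350)&(xs<450)&(ys>300)&(ys<350)
# blue lower edge (working face, top z=.028)
ed=[(x,ys[k&(xs==x)].max()+.5) for x in range(370,430)]; print("blue col",ed[0],ed[-1]); print("blue face",fitline(ray(c,ed,.028,R,t)[:,:2]))
eu=[(x,ys[k&(xs==x)].min()-.5) for x in range(370,430)]; print("blue back",fitline(ray(c,eu,.028,R,t)[:,:2]))
# blade on pad
sub=np.zeros_like(m);sub[50:100,262:385]=1;b=sub&(S<70)&(V>90)
b=cv2.morphologyEx(b.astype(np.uint8),cv2.MORPH_OPEN,np.ones((3,3)))
ys,xs=np.nonzero(b);print("blade bbox",xs.min(),xs.max(),ys.min(),ys.max())
eu=[(x,ys[xs==x].min()-.5) for x in range(285,345)];ed=[(x,ys[xs==x].max()+.5) for x in range(285,345)]
print("blade outer",fitline(ray(c,eu,.012,R,t)[:,:2]),"inner",fitline(ray(c,ed,.012,R,t)[:,:2]))
g=np.zeros_like(m);g[85:165,335:385]=1
w=(g&(S>150)&(H>5)&(H<20)).astype(np.uint8);w=cv2.morphologyEx(w,cv2.MORPH_OPEN,np.ones((3,3)))
print("wood",cv2.minAreaRect(np.argwhere(w)[:,::-1].astype(np.float32)))
cr=c["img"][30:190,240:410,::-1];cr2=c["img"][265:440,310:510,::-1]
cv2.imwrite("pics/cr1.png",np.hstack([cv2.resize(cr,(400,400)),cv2.resize(cr2,(400,400))]))
E
```

```text
plate [[ 0.4404  0.0106  0.01  ]
 [ 0.6135 -0.0244  0.01  ]
 [ 0.5753 -0.2147  0.01  ]
 [ 0.3994 -0.1746  0.01  ]]
0.17662083737688128 -11.429931030935983
0.19417348311338709 -101.3328412008415
0.1804249013411154 167.12954170385305
0.18966824993549614 77.53748687458629
blue col (370, np.float64(330.5)) (429, np.float64(332.5))
blue face (np.float32(-3.3604045), (np.float32(0.49449432), np.float32(-0.051155873)))
blue back (np.float32(-2.7028315), (np.float32(0.5028294), np.float32(-0.031772204)))
blade bbox 277 375 58 98
blade outer (np.float32(-6.602409), (np.float32(0.39778915), np.float32(0.25077918))) inner (np.float32(-6.966757), (np.float32(0.39734048), np.float32(0.22799301)))
wood ((354.407470703125, 119.85733032226562), (6.326221942901611, 46.23357009887695), 3.9004933834075928)
```

View pics/cr1.png

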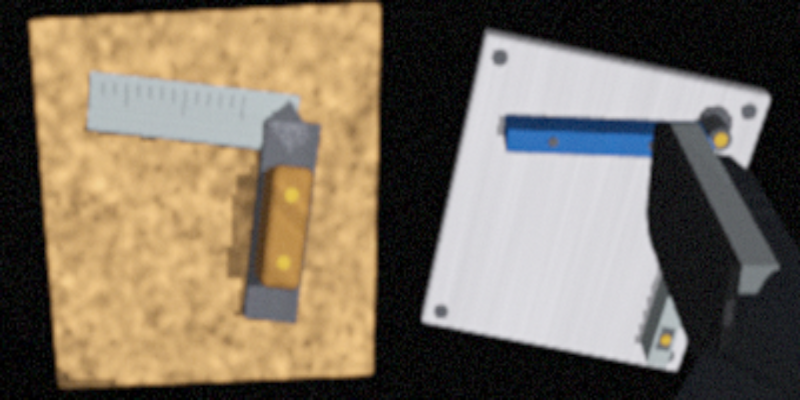

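The crop shows the stock's right (working) edge running from crop (320,125) to (297,320), and the wooden grip clearly. The bar end sits by the lower right plate corner. From these I'll compute the square's pose and the jig's pose.

Run:
```python
from meas import *
c=dict(np.load("pics/w1.npz"));o=monitor.get_obs();R,t=wr_pose(c,o)
f=lambda a:[(240+x*.425,30+y*.4) for x,y in a]
S=ray(c,f([(320,125),(297,320),(247,315)]),.018,R,t)[:,:2];print("stock",S);d=S[0]-S[1];print("ang",np.degrees(np.arctan2(d[1],d[0]))-90,np.linalg.norm(d))
print("tip",ray(c,f([(91,72),(88,130)]),.012,R,t))
G=ray(c,f([(268,166),(312,168),(300,288),(261,283)]),.064,R,t)[:,:2];print("grip top",G,G.mean(0))
a=-6.8
O=isect(S[1],a+90,(0.39779,0.25078),a);print("origin",O)
r=np.radians(a);M=np.array([[np.cos(r),-np.sin(r)],[np.sin(r),np.cos(r)]])
print("grip from origin",O+M@[-.014,-.05])
P=np.array([[.4404,.0106],[.6135,-.0244],[.5753,-.2147],[.3994,-.1746]])
for a in(-12.1,):
    r=np.radians(a);M=np.array([[np.cos(r),-np.sin(r)],[np.sin(r),np.cos(r)]]);print("jig",P.mean(0),"corner",P.mean(0)+M@[.06,.06])
cc=P.mean(0)+M@[.06,.06];print("dist corner to blue line",(cc-[.49449,-.051156])@[np.sin(np.radians(3)),np.cos(np.radians(3))])
```

```text
stock [[0.45913181 0.23227843]
 [0.45101062 0.15506199]
 [0.42838022 0.15753303]]
ang -6.003975250960309 0.07764234028758926
tip [[0.36197435 0.25389119 0.012     ]
 [0.3596266  0.23227494 0.012     ]]
grip top [[0.4333792  0.21671359]
 [0.45036617 0.2157525 ]
 [0.44670514 0.17313464]
 [0.43107123 0.17523139]] [0.44038043 0.19520803]
origin [0.46151816 0.24318088]
grip from origin [0.44169645 0.19519026]
jig [ 0.50715  -0.100775] corner [ 0.57839411 -0.05468512]
dist corner to blue line 0.0008669186908341435
```

The measurements agree: the blue face passes 0.9 mm from the computed pivot, and the two grip estimates match to 1 mm. I'll grasp now.

```bash
python3 -m handwheel '[[0,0,0,0,0,6.1],[0.0099,0.0048,0.03,0,0,0],[0.0099,0.0048,0.03,0,0,0],[0.0099,0.0048,0.03,0,0,0],[0.0099,0.0048,0.03,0,0,0],[0.0099,0.0048,0.03,0,0,0],[0.0099,0.0048,0.03,0,0,0],[0.0099,0.0048,0.03,0,0,0]]'
python3 -m handwheel '[[0,0,0.017,0,0,0],[0,0,0.017,0,0,0],[0,0,0.017,0,0,0],[0,0,0.017,0,0,0],[0,0,0,0,0,0],[0,0,0,0,0,0],[0,0,0,0,0,0],[0,0,0,0,0,0]]'
python3 -m handwheel '[[0,0,0,0,0,0],[0,0,0,0,0,0],[0,0,0,0,0,0],[0,0,0,0,0,0],[0,0,0,0,0,0],[0,0,0,0,0,0],[0,0,0,0,0,0],[0,0,0,0,0,0]]' -1 60
```

```text
time: 2.82
ee_pos: [0.4406, 0.1959, 0.1147]
tcp_rot: [-180.0, 0.0, 84.0]
wrist_force: [0.8, -0.1, 0.7]
opening: 0.0857
time: 3.48
ee_pos: [0.4413, 0.1958, 0.0496]
tcp_rot: [179.9, -0.0, 83.9]
wrist_force: [-0.8, 0.3, -0.1]
opening: 0.0852
time: 4.15
ee_pos: [0.4407, 0.1956, 0.0484]
tcp_rot: [180.0, -0.0, 83.8]
wrist_force: [-0.5, 0.1, 0.9]
opening: 0.0153
```

```bash
python3 -m handwheel '[[0,0,-0.02,0,0,0],[-0.0213,-0.0034,-0.0186,0,0,0],[-0.0213,-0.0034,-0.0186,0,0,0],[-0.0213,-0.0034,-0.0186,0,0,0],[-0.0213,-0.0034,-0.0186,0,0,0],[-0.0213,-0.0034,-0.0186,0,0,0],[-0.0213,-0.0034,-0.0186,0,0,0],[-0.0213,-0.0034,-0.0186,0,0,0]]'
python3 -m handwheel '[[0,0,0,0,0,0],[0,0,0,0,0,0],[0,0,0,0,0,0],[0,0,0,0,0,0],[0,0,0,0,0,0],[0,0,0,0,0,0],[0,0,0,0,0,0],[0,0,0,0,0,0]]'
python3 - <<'E'
from h import *
c,R,t=snap("wrist","w2");np.savez("pics/w2x.npz",R=R,t=t);o=monitor.get_obs();print(o["ee_pos"],o["tcp_rot"],o["torque"])
E
```

```text
time: 4.82
ee_pos: [0.4004, 0.0489, 0.1991]
tcp_rot: [-180.0, 0.0, 83.9]
wrist_force: [0.6, 0.2, -2.0]
opening: 0.0152
time: 5.48
ee_pos: [0.401, 0.0501, 0.1982]
tcp_rot: [-180.0, 0.0, 83.9]
wrist_force: [0.7, 0.1, -2.5]
opening: 0.0153
[0.40098573 0.0500727  0.19827201] [-1.79977513e+02  5.25182386e-03  8.38733811e+01] [-0.06007817 -0.02428625  0.03219913]
```

View pics/w2.png

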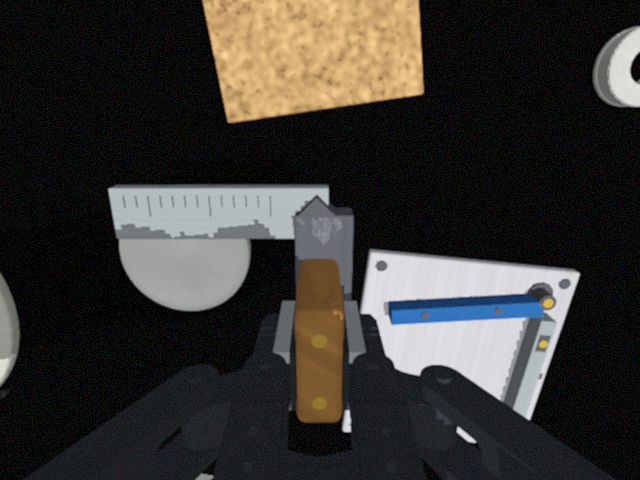

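The square hangs level in the grip, blade edge along row 185. The plate's back edge runs (369,249) to (580,271) and the pivot screw is near (548,302). The bar top shows at about (540,330) to (512,405).

Run:
```python
from meas import *
c=dict(np.load("pics/w2.npz"));x=np.load("pics/w2x.npz");R,t=x["R"],x["t"]
h=cv2.cvtColor(c["img"],cv2.COLOR_RGB2HSV).astype(int);H,S,V=h[...,0],h[...,1],h[...,2];I=c["img"].astype(float).mean(2)
def step(cols,lo,hi,thr,up=True):
    out=[]
    for u in cols:
        col=I[lo:hi,u]; k=np.nonzero(col>thr)[0]
        if len(k) and k[0]>0:
            j=k[0]; out.append((u,lo+j-1+(thr-col[j-1])/(col[j]-col[j-1])))
    return out
e=step(range(390,565),235,290,110);a1=fitline(ray(c,e,.01,R,t)[:,:2]);print("plate back edge",a1)
# right edge of plate: rows 285..380 from right
e=[]
for v in list(range(283,300))+list(range(330,400)):
    r=I[v,500:620][::-1];k=np.nonzero(r>110)[0]
    if len(k): j=k[0];e.append((619-(j-1+(110-r[j-1])/(r[j]-r[j-1])),v))
print(e[0],e[16],e[17],e[-1]);p=ray(c,e[:17],.01,R,t)[:,:2];a2=fitline(p);print("plate right edge",a2, fitline(ray(c,e,.01,R,t)[:,:2]))
m=(H>100)&(H<125)&(S>120)&(V>60);ys,xs=np.nonzero(m);k=(xs>385)&(xs<535)&(ys>290)&(ys<330)
ed=[(u,ys[k&(xs==u)].max()+.5) for u in range(400,530)];print("blue face",fitline(ray(c,ed,.028,R,t)[:,:2]))
# corner from plate: 30 mm from right edge, 35 from back
a=a1[0];ic=isect(a1[1],a1[0],a2[1],a1[0]+90);r=np.radians(a);M=np.array([[np.cos(r),-np.sin(r)],[np.sin(r),np.cos(r)]])
print("plate corner",ic,"jig_corner",ic+M@[-.03,-.035])
# square: outer blade edge, top z = bottom+8mm ; bottom = grasp: ee z .1983+.002-.045
zb=.1983-.0484+.004
e=step(range(125,320),170,200,100);b=fitline(ray(c,e,zb+.008,R,t)[:,:2]);print("blade outer",b,"zb",zb)
for v in (220,240,255,270): print(v,[int(q) for q in I[v,340:365]])
print("depth blade",c["depth"][205,200],c["depth"][230,325])
cv2.imwrite("pics/cr2.png",cv2.resize(c["img"][235:435,345:595,::-1],(750,600),interpolation=cv2.INTER_CUBIC))
```

```text
plate back edge (np.float32(-12.138951), (np.float32(0.5288283), np.float32(-0.0069654114)))
(np.float64(576.7782258064516), 283) (np.float64(571.2467532467532), 299) (np.float64(560.6506024096385), 330) (np.float64(537.1299212598425), 399)
plate right edge (np.float32(77.585106), (np.float32(0.6125182), np.float32(-0.04400821))) (np.float32(77.87923), (np.float32(0.6018505), np.float32(-0.09357896)))
blue face (np.float32(-2.7120917), (np.float32(0.5124747), np.float32(-0.051574625)))
plate corner [ 0.61643285 -0.02580849] jig_corner [ 0.57974372 -0.05371741]
blade outer (np.float32(-6.081994), (np.float32(0.3674857), np.float32(0.104247734))) zb 0.1539
220 [124, 115, 109, 108, 109, 103, 111, 103, 111, 109, 107, 110, 99, 72, 23, 3, 0, 11, 13, 4, 20, 0, 2, 8, 1]
240 [110, 113, 107, 106, 102, 108, 104, 108, 108, 111, 112, 110, 89, 49, 21, 10, 2, 7, 19, 9, 2, 3, 8, 14, 22]
255 [110, 106, 108, 108, 110, 106, 106, 106, 109, 110, 110, 104, 75, 33, 3, 11, 0, 1, 0, 1, 15, 21, 7, 2, 21]
270 [110, 112, 106, 110, 107, 109, 110, 110, 111, 110, 106, 104, 73, 33, 13, 18, 8, 9, 1, 18, 2, 2, 8, 21, 0]
depth blade 0.1658328 0.16263637
```

View pics/cr2.png

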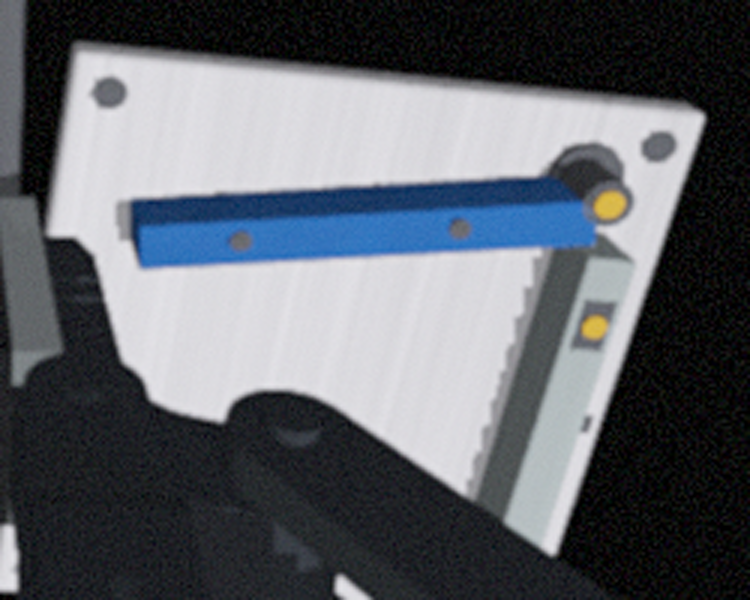

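The crop shows the bar's top working edge running from crop (590,255) to (505,512), which is pixel (541.7,320) to (513.3,405.7). Next I'll work out the fence offset and the square's place in the hand.

Run:
```python
from meas import *
c=dict(np.load("pics/w2.npz"));x=np.load("pics/w2x.npz");R,t=x["R"],x["t"]
rot=lambda a:np.array([[np.cos(a),-np.sin(a)],[np.sin(a),np.cos(a)]])
C=np.array([.5797,-.0537]);M=rot(np.radians(-12.14))
print("bar face in jig mm",1e3*(ray(c,[[541.7,320],[513.3,405.7]],.028,R,t)[:,:2]-C)@M)
zb=.1539
s=ray(c,[[353.3,220],[353,240],[352.6,255],[352.6,270]],zb+.014,R,t)[:,:2];print(s)
a=-6.1;O=isect(s.mean(0),a+90,(0.3674857,0.1042477),a)
T=np.array([.401,.0501]);ms=rot(np.radians(a))
print("O",O,"tcp in square frame mm",1e3*(T-O)@ms)
# plan: square yaw -12.14, origin at corner+M@(dx,dy)
for n,d in {"pre":(-.025,-.03),"seat":(0,0)}.items():
    print(n,"TCP",C+M@(np.array(d)+(T-O)@ms))
```

```text
bar face in jig mm [[ -1.97940806  -5.79897737]
 [ -2.69911092 -94.30325403]]
[[0.41920259 0.08599998]
 [0.41840206 0.07749968]
 [0.41771128 0.07094058]
 [0.41716997 0.06419225]]
O [0.4206762  0.09856328] tcp in square frame mm [-14.4148859  -50.27974673]
pre TCP [ 0.52428364 -0.12389543]
seat TCP [ 0.55503359 -0.09982386]
```

Run:
```python
from h import *
for n in("d1","s1"):
    c=dict(np.load(f"pics/{n}.npz"));R,t=ext(c);d=c["depth"];v,u=np.nonzero(d>0);D=d[v,u]
    P=(np.c_[(u-c["cx"])/c["fx"]*D,(v-c["cy"])/c["fy"]*D,D]-t)@R
    k=(P[:,2]>.05)&(P[:,2]<.5)&(np.hypot(P[:,0]-.54,P[:,1]+.11)<.25)&(P[:,0]>.2);Q=P[k]
    r=np.hypot(Q[:,0]-.54,Q[:,1]+.11)
    i=np.argsort(r)[:3];print(n,k.sum(),np.round(Q[i],3),r[i],"maxz",Q[:,2].max() if len(Q) else 0)
C=np.array([.5797,-.0537]);a=np.radians(-12.14);M=np.array([[np.cos(a),-np.sin(a)],[np.sin(a),np.cos(a)]])
T=C+M@(np.array([-.0223,-.032])+[-.0144,-.0503]);print("pre TCP",T)
d=T-[.401,.0501];y=np.radians(83.87);print("tool shift",d@[np.cos(y),np.sin(y)],d@[np.sin(y),-np.cos(y)])
```

```text
d1 2949 [[ 0.729 -0.183  0.055]
 [ 0.729 -0.189  0.058]
 [ 0.732 -0.185  0.058]] [0.202852   0.20489442 0.20567077] maxz 0.21148865827775343
s1 1694 [[ 0.729 -0.19   0.058]
 [ 0.73  -0.188  0.054]
 [ 0.733 -0.182  0.053]] [0.20521088 0.20522738 0.20570166] maxz 0.20571247014175054
pre TCP [ 0.52651295 -0.12644145]
tool shift -0.16212914926535094 0.14364721312217202
```

```bash
python3 -m handwheel '[[-0.0203,0.018,0.006,0,0,0],[-0.0203,0.018,0.006,0,0,0],[-0.0203,0.018,0.006,0,0,0],[-0.0203,0.018,0.006,0,0,0],[-0.0203,0.018,0.006,0,0,0],[-0.0203,0.018,0.006,0,0,0],[-0.0203,0.018,0.006,0,0,0],[-0.0203,0.018,0.006,0,0,0]]'
python3 -m handwheel '[[0,0,0,0,0,6],[0,0,0.013,0,0,0],[0,0,0.013,0,0,0],[0,0,0.013,0,0,0],[0,0,0.013,0,0,0],[0,0,0.013,0,0,0],[0,0,0.013,0,0,0],[0,0,0,0,0,0]]'
python3 - <<'E'
from h import *
c,R,t=snap("wrist","w3");np.savez("pics/w3x.npz",R=R,t=t);o=monitor.get_obs();print(o["ee_pos"],o["tcp_rot"],o["torque"],o["wrist_force"])
E
```

```text
time: 6.2
ee_pos: [0.5275, -0.1282, 0.15]
tcp_rot: [-180.0, -0.0, 83.8]
wrist_force: [0.5, 1.0, -1.5]
opening: 0.0152
time: 6.87
ee_pos: [0.5249, -0.126, 0.0689]
tcp_rot: [-179.7, -0.0, 78.0]
wrist_force: [-0.5, 1.4, -3.4]
opening: 0.0153
[ 0.52548734 -0.12625503  0.07055539] [-1.79825418e+02 -3.94497762e-03  7.79482003e+01] [-0.01420356 -0.01767069  0.01661352] [-0.36798558  0.0783493  -2.48451299]
```

View pics/w3.png

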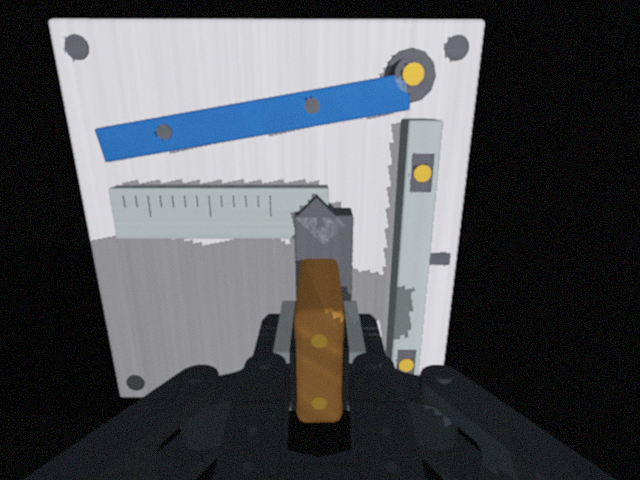

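The square is over the plate. The blade is clear of the blue fence, with a gap at rows 160 to 185, and the stock is left of the bar at u of about 400. I'll lower it next.

```bash
cat > st.py <<'E'
from h import *
o=monitor.get_obs();C=np.array([.5797,-.0537]);a=np.radians(-12.14);M=np.array([[np.cos(a),-np.sin(a)],[np.sin(a),np.cos(a)]])
y=o["tcp_rot"][2]-90;b=np.radians(y);S=np.array([[np.cos(b),-np.sin(b)],[np.sin(b),np.cos(b)]])
O=np.array(o["ee_pos"][:2])-S@[-.0144,-.0503]
print("t %.2f O_jig mm %s z %.4f yaw %.2f Fjig %s Fz %.1f Tz %.3f"%(o["time"],np.round(1e3*(O-C)@M,2),o["ee_pos"][2],y,np.round(np.array(o["wrist_force"][:2])@M,2),o["wrist_force"][2],o["torque"][2]),np.round(o["torque"][:2],2))
E
python3 -m handwheel '[[0,0,0.0035,0,0,0],[0,0,0.0035,0,0,0],[0,0,0.0035,0,0,0],[0,0,0.0035,0,0,0],[0,0,0,0,0,0],[0,0,0,0,0,0],[0,0,0,0,0,0],[0,0,0,0,0,0]]'
python3 st.py
python3 -m handwheel '[[0,0.002,0,0,0,0],[0,0.002,0,0,0,0],[0,0.002,0,0,0,0],[0,0.002,0,0,0,0],[0,0.002,0,0,0,0],[0,0.002,0,0,0,0],[0,0,0,0,0,0],[0,0,0,0,0,0]]' >/dev/null;python3 st.py
python3 -m handwheel '[[0,0.001,0,0,0,0],[0,0.001,0,0,0,0],[0,0.0005,0,0,0,0],[0,0.0005,0,0,0,0],[0,0,0,0,0,0],[0,0,0,0,0,0],[0,0,0,0,0,0],[0,0,0,0,0,0]]' >/dev/null;python3 st.py
```

```text
time: 7.58
ee_pos: [0.5269, -0.1271, 0.0587]
tcp_rot: [180.0, -0.0, 77.8]
wrist_force: [0.2, -0.5, -2.3]
opening: 0.0151
t 7.58 O_jig mm [-21.75 -32.54] z 0.0587 yaw -12.15 Fjig [ 0.27 -0.5 ] Fz -2.3 Tz 0.047 [-0.06 -0.05]
t 8.25 O_jig mm [ -9.81 -32.53] z 0.0584 yaw -12.15 Fjig [-0.4   0.71] Fz -2.4 Tz 0.020 [-0.06 -0.04]
t 8.92 O_jig mm [ -6.9  -32.49] z 0.0585 yaw -12.15 Fjig [-0.52 -0.04] Fz -2.5 Tz 0.032 [-0.05 -0.07]
```

```bash
python3 -m handwheel '[[0,0,0.001,0,0,0],[0,0,0.001,0,0,0],[0,0,0.001,0,0,0],[0,0,0.0003,0,0,0],[0,0,0,0,0,0],[0,0,0,0,0,0],[0,0,0,0,0,0],[0,0,0,0,0,0]]' >/dev/null;python3 st.py
python3 -m handwheel '[[0,0.0005,0,0,0,0],[0,0.0005,0,0,0,0],[0,0.0005,0,0,0,0],[0,0.0005,0,0,0,0],[0,0,0,0,0,0],[0,0,0,0,0,0],[0,0,0,0,0,0],[0,0,0,0,0,0]]' >/dev/null;python3 st.py
python3 -m handwheel '[[0,0.0005,0,0,0,0],[0,0.0005,0,0,0,0],[0,0,0,0,0,0],[0,0,0,0,0,0],[0,0,0,0,0,0],[0,0,0,0,0,0],[0,0,0,0,0,0],[0,0,0,0,0,0]]' >/dev/null;python3 st.py
```

```text
t 9.58 O_jig mm [ -6.83 -32.54] z 0.0552 yaw -12.15 Fjig [-0.02 -0.08] Fz -1.8 Tz -0.024 [-0.03 -0.06]
t 10.25 O_jig mm [ -4.89 -32.49] z 0.0552 yaw -12.15 Fjig [0.14 0.47] Fz -2.6 Tz -0.013 [-0.04 -0.04]
t 10.92 O_jig mm [ -3.88 -32.48] z 0.0552 yaw -12.15 Fjig [0.73 0.01] Fz -2.9 Tz -0.008 [ 0.   -0.07]
```

```bash
python3 -m handwheel '[[0,0.0005,0,0,0,0],[0,0.0005,0,0,0,0],[0,0,0,0,0,0],[0,0,0,0,0,0],[0,0,0,0,0,0],[0,0,0,0,0,0],[0,0,0,0,0,0],[0,0,0,0,0,0]]' >/dev/null;python3 st.py
python3 -m handwheel '[[0,0.0005,0,0,0,0],[0,0,0,0,0,0],[0,0,0,0,0,0],[0,0,0,0,0,0],[0,0,0,0,0,0],[0,0,0,0,0,0],[0,0,0,0,0,0],[0,0,0,0,0,0]]' >/dev/null;python3 st.py
```

```text
t 11.58 O_jig mm [ -2.9  -32.48] z 0.0552 yaw -12.15 Fjig [-0.53  0.24] Fz -2.9 Tz 0.010 [-0.03 -0.04]
t 12.25 O_jig mm [ -2.71 -32.52] z 0.0550 yaw -12.15 Fjig [-3.88 -0.26] Fz -1.6 Tz 0.011 [0.11 0.98]
```

Contact came at x of about −2.6 mm with nearly zero moment, so the stock is flush. I'll firm the grip and slide along the fence.

```bash
python3 -m handwheel '[[0,0.0002,0,0,0,0],[0,0,0,0,0,0],[0,0,0,0,0,0],[0,0,0,0,0,0],[0,0,0,0,0,0],[0,0,0,0,0,0],[0,0,0,0,0,0],[0,0,0,0,0,0]]' - 100 >/dev/null;python3 st.py
python3 -m handwheel '[[0.001,0,0,0,0,0],[0.001,0,0,0,0,0],[0.001,0,0,0,0,0],[0.001,0,0,0,0,0],[0.001,0,0,0,0,0],[0.001,0,0,0,0,0],[0.001,0,0,0,0,0],[0.001,0,0,0,0,0]]' >/dev/null;python3 st.py
python3 -m handwheel '[[0.001,0,0,0,0,0],[0.001,0,0,0,0,0],[0.001,0,0,0,0,0],[0.001,0,0,0,0,0],[0.001,0,0,0,0,0],[0.001,0,0,0,0,0],[0.001,0,0,0,0,0],[0,0,0,0,0,0]]' >/dev/null;python3 st.py
```

```text
t 12.92 O_jig mm [ -2.68 -32.53] z 0.0550 yaw -12.15 Fjig [-5.68 -0.2 ] Fz -1.4 Tz -0.051 [0.26 1.19]
t 13.58 O_jig mm [ -2.66 -24.64] z 0.0549 yaw -12.16 Fjig [-5.32 -1.29] Fz -1.0 Tz -0.023 [-0.    1.12]
t 14.25 O_jig mm [ -2.67 -17.99] z 0.0550 yaw -12.16 Fjig [-5.96 -3.23] Fz -2.2 Tz 0.077 [-0.48  1.32]
```

```bash
python3 -m handwheel '[[0.001,0,0,0,0,0],[0.001,0,0,0,0,0],[0.001,0,0,0,0,0],[0.001,0,0,0,0,0],[0.001,0,0,0,0,0],[0.001,0,0,0,0,0],[0.001,0,0,0,0,0],[0,0,0,0,0,0]]' >/dev/null;python3 st.py
python3 -m handwheel '[[0.001,0,0,0,0,0],[0.001,0,0,0,0,0],[0.001,0,0,0,0,0],[0.001,0,0,0,0,0],[0.001,0,0,0,0,0],[0.001,0,0,0,0,0],[0.001,0,0,0,0,0],[0,0,0,0,0,0]]' >/dev/null;python3 st.py
python3 - <<'E'
from h import *
c,R,t=snap("wrist","w4");np.savez("pics/w4x.npz",R=R,t=t);o=monitor.get_obs();print(o["ee_pos"],o["tcp_rot"])
E
```

```text
t 14.92 O_jig mm [ -2.68 -11.18] z 0.0549 yaw -12.17 Fjig [-5.56 -3.83] Fz -2.6 Tz 0.080 [-0.71  1.32]
t 15.58 O_jig mm [-2.68 -4.17] z 0.0549 yaw -12.17 Fjig [-5.17 -3.05] Fz -2.1 Tz 0.120 [-0.68  1.34]
[ 0.55152526 -0.10332883  0.05487706] [-1.79929601e+02  8.76336899e-02  7.78380218e+01]
```

View pics/w4.png

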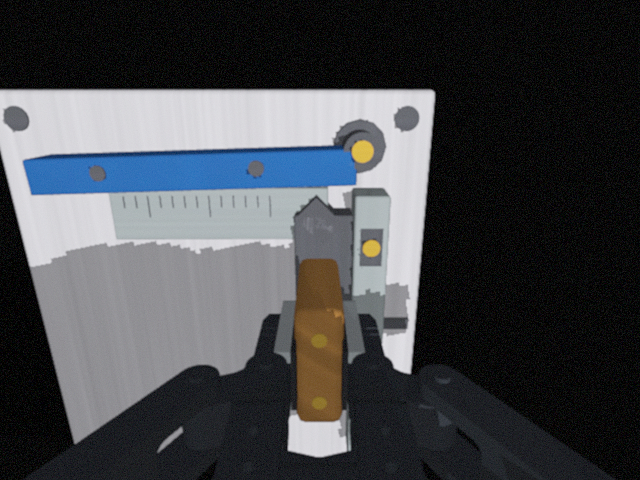

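The stock lies against the bar, and the blade is pushing the nearly square blue fence (edge from (32,193) to (355,185)). I'll make fine steps until the force jumps.

```bash
python3 -m handwheel '[[0.0005,0,0,0,0,0],[0.0005,0,0,0,0,0],[0.0005,0,0,0,0,0],[0.0005,0,0,0,0,0],[0.0005,0,0,0,0,0],[0,0,0,0,0,0],[0,0,0,0,0,0],[0,0,0,0,0,0]]' >/dev/null;python3 st.py
python3 -m handwheel '[[0.0003,0,0,0,0,0],[0.0003,0,0,0,0,0],[0,0,0,0,0,0],[0,0,0,0,0,0],[0,0,0,0,0,0],[0,0,0,0,0,0],[0,0,0,0,0,0],[0,0,0,0,0,0]]' >/dev/null;python3 st.py
```

```text
t 16.30 O_jig mm [-2.69 -1.71] z 0.0549 yaw -12.16 Fjig [-4.54 -3.59] Fz -2.6 Tz 0.098 [-0.77  1.35]
t 16.97 O_jig mm [-2.71 -1.29] z 0.0548 yaw -12.17 Fjig [-4.56 -4.64] Fz -1.5 Tz 0.105 [-0.81  1.39]
```

```bash
python3 -m handwheel '[[0.0003,0,0,0,0,0],[0,0,0,0,0,0],[0,0,0,0,0,0],[0,0,0,0,0,0],[0,0,0,0,0,0],[0,0,0,0,0,0],[0,0,0,0,0,0],[0,0,0,0,0,0]]' >/dev/null;python3 st.py
python3 -m handwheel '[[0.0003,0,0,0,0,0],[0,0,0,0,0,0],[0,0,0,0,0,0],[0,0,0,0,0,0],[0,0,0,0,0,0],[0,0,0,0,0,0],[0,0,0,0,0,0],[0,0,0,0,0,0]]' >/dev/null;python3 st.py
```

```text
t 17.63 O_jig mm [-2.66 -1.23] z 0.0549 yaw -12.19 Fjig [-5.71 -6.3 ] Fz -1.9 Tz 0.115 [-1.16  1.44]
t 18.30 O_jig mm [-2.62 -1.15] z 0.0549 yaw -12.19 Fjig [-4.91 -7.05] Fz -2.5 Tz 0.111 [-1.4   1.56]
```

```bash
python3 -m handwheel '[[0.0003,0.0003,0,0,0,0],[0,0,0,0,0,0],[0,0,0,0,0,0],[0,0,0,0,0,0],[0,0,0,0,0,0],[0,0,0,0,0,0],[0,0,0,0,0,0],[0,0,0,0,0,0]]' >/dev/null;python3 st.py
python3 -m handwheel '[[0,0,0,0,0,0],[0,0,0,0,0,0],[0,0,0,0,0,0],[0,0,0,0,0,0],[0,0,0,0,0,0],[0,0,0,0,0,0],[0,0,0,0,0,0],[0,0,0,0,0,0]]' >/dev/null;python3 st.py
python3 - <<'E'
from meas import *
c,R,t=snap("wrist","w5");np.savez("pics/w5x.npz",R=R,t=t)
h=cv2.cvtColor(c["img"],cv2.COLOR_RGB2HSV).astype(int);H,S,V=h[...,0],h[...,1],h[...,2];I=c["img"].astype(float).mean(2)
m=(H>100)&(H<125)&(S>120)&(V>60);ys,xs=np.nonzero(m);k=(ys>100)&(ys<230)
us=[u for u in range(60,330) if (k&(xs==u)).any()]
print("blue face",fitline(ray(c,[(u,ys[k&(xs==u)].max()+.5) for u in us],.028,R,t)[:,:2]))
e=[]
for u in range(40,420):
    col=I[40:160,u];q=np.nonzero(col>110)[0]
    if len(q) and q[0]>0:e.append((u,39+q[0]+(110-col[q[0]-1])/(col[q[0]]-col[q[0]-1])))
print("plate back",fitline(ray(c,e,.01,R,t)[:,:2]))
cv2.imwrite("pics/cr5.png",cv2.resize(c["img"][70:300,10:410,::-1],(800,460),interpolation=cv2.INTER_CUBIC))
E
```

```text
t 18.97 O_jig mm [-2.58 -1.07] z 0.0549 yaw -12.21 Fjig [-6.88 -8.87] Fz -1.9 Tz 0.109 [-1.72  1.81]
t 19.63 O_jig mm [-2.61 -1.1 ] z 0.0549 yaw -12.21 Fjig [-6.79 -8.04] Fz -1.4 Tz 0.131 [-1.63  1.86]
blue face (np.float32(-12.428142), (np.float32(0.51954556), np.float32(-0.042376935)))
plate back (np.float32(-12.153455), (np.float32(0.5451745), np.float32(-0.012427806)))
```

View pics/cr5.png

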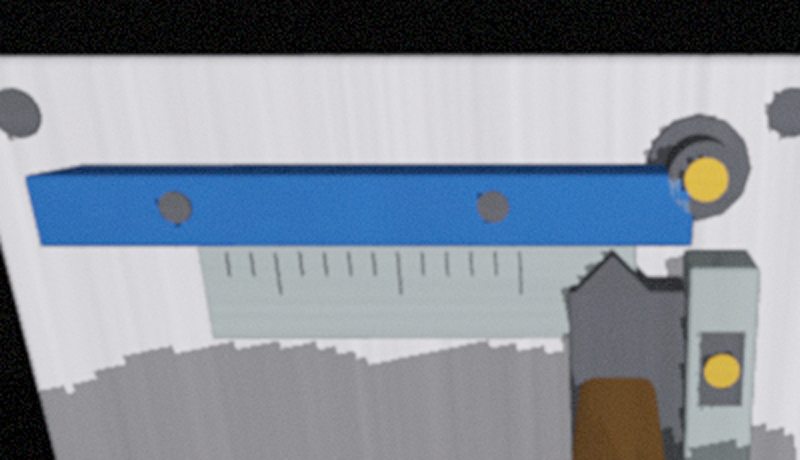

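The crop shows the blue fence flush along the blade (straight lower edge on crop row 244) and the stock against the bar. I'll re-fit the angles at sub-pixel accuracy while it's held.

```bash
python3 - <<'E'
from meas import *
c=dict(np.load("pics/w5.npz"));x=np.load("pics/w5x.npz");R,t=x["R"],x["t"]
im=c["img"].astype(float);D=cv2.GaussianBlur(im[...,2]-im[...,0],(5,1),0)
def edge(A,us,lo,hi,thr,falling):
    out=[]
    for u in us:
        col=A[lo:hi,u]
        k=[j for j in range(1,len(col)) if ((col[j-1]>thr>=col[j]) if falling else (col[j-1]<thr<=col[j]))]
        if k: j=k[-1] if falling else k[0]; out.append((u,lo+j-1+(thr-col[j-1])/(col[j]-col[j-1])))
    return out
e=edge(D,range(35,350),150,220,60,True)
for lo,hi in((35,350),(35,105),(115,325),(335,350)):
    s=[p for p in e if lo<=p[0]<=hi];print(lo,hi,"blue face",fitline(ray(c,s,.028,R,t)[:,:2])[0],s[0],s[-1])
s=edge(im.mean(2),range(40,400),80,120,110,False);print("plate back",fitline(ray(c,s,.01,R,t)[:,:2])[0],s[0],s[-1])
# bar outer/inner long edges: rows 205..290
A=im.mean(2)
for v in(210,225,240,255,270): print(v,[int(q) for q in A[v,343:400:1]][:16],[int(q) for q in A[v,383:395]])
E
python3 st.py
```

```text
35 350 blue face -12.2298765 (35, np.float64(192.27188465499486)) (349, np.float64(192.05827505827506))
35 105 blue face -12.229681 (35, np.float64(192.27188465499486)) (105, np.float64(192.32118226600986))
115 325 blue face -12.202027 (115, np.float64(192.56618357487923)) (325, np.float64(192.3954802259887))
335 350 blue face -12.249743 (335, np.float64(192.03874092009684)) (349, np.float64(192.05827505827506))
plate back -12.156691 (40, np.float64(97.38862559241706)) (399, np.float64(96.90454545454546))
210 [54, 48, 56, 42, 48, 51, 46, 57, 66, 75, 80, 102, 145, 168, 181, 183] [184, 186, 183, 184, 183, 175, 178, 202, 220, 219, 222, 219]
225 [105, 104, 106, 100, 101, 105, 109, 107, 101, 89, 88, 126, 160, 176, 179, 181] [184, 185, 184, 186, 177, 179, 206, 219, 221, 218, 218, 220]
240 [107, 103, 105, 103, 107, 104, 104, 102, 97, 80, 96, 137, 165, 177, 185, 182] [181, 186, 185, 178, 179, 206, 220, 223, 219, 221, 220, 217]
255 [105, 104, 104, 104, 108, 109, 107, 84, 58, 74, 123, 155, 176, 183, 179, 177] [187, 184, 182, 179, 199, 215, 220, 221, 218, 219, 217, 218]
270 [101, 105, 107, 98, 106, 107, 104, 102, 80, 94, 137, 168, 178, 183, 185, 169] [184, 183, 180, 190, 211, 220, 220, 219, 217, 218, 218, 216]
t 19.68 O_jig mm [-2.57 -1.08] z 0.0549 yaw -12.21 Fjig [-6.66 -8.4 ] Fz 0.0 Tz 0.069 [-1.62  1.86]
```

The blue face reads −12.23°, the plate −12.16° and the square −12.21°, so all agree within 0.1°. I'll hold once more, then draw clear, lift and go back over the pad.

```bash
python3 -m handwheel '[[0,0,0,0,0,0],[0,0,0,0,0,0],[0,0,0,0,0,0],[0,0,0,0,0,0],[0,0,0,0,0,0],[0,0,0,0,0,0],[0,0,0,0,0,0],[0,0,0,0,0,0]]' >/dev/null;python3 st.py
python3 -m handwheel '[[-0.0005,-0.0005,0,0,0,0],[-0.0005,-0.0005,0,0,0,0],[-0.002,-0.002,0,0,0,0],[-0.004,-0.003,0,0,0,0],[-0.005,-0.003,0,0,0,0],[-0.005,-0.003,0,0,0,0],[-0.005,-0.003,0,0,0,0],[-0.005,-0.003,0,0,0,0]]' >/dev/null;python3 st.py
python3 -m handwheel '[[0,0,-0.006,0,0,0],[0,0,-0.013,0,0,0],[0,0,-0.015,0,0,0],[0,0,-0.015,0,0,0],[0,0,-0.015,0,0,0],[0,0,-0.015,0,0,0],[0,0,-0.016,0,0,0],[0,0,0,0,0,-6]]'
python3 -m handwheel '[[0.0189,-0.0073,0,0,0,0],[0.0189,-0.0073,0,0,0,0],[0.0189,-0.0073,0,0,0,0],[0.0189,-0.0073,0,0,0,0],[0.0189,-0.0073,0,0,0,0],[0.0189,-0.0073,0,0,0,0],[0.0189,-0.0073,0,0,0,0],[0.0189,-0.0073,0,0,0,0]]'
python3 -m handwheel '[[0.0189,-0.0073,0,0,0,0],[0.0189,-0.0073,0,0,0,0],[0.0189,-0.0073,0,0,0,0],[0.0189,-0.0073,0,0,0,0],[0.0189,-0.0073,0,0,0,0],[0.0189,-0.0073,0,0,0,0],[0.0189,-0.0073,0,0,0,0],[0.0189,-0.0073,0,0,0,0]]'
python3 -m handwheel '[[0,0,0,0,0,0],[0,0,0,0,0,0],[0,0,0,0,0,0],[0,0,0,0,0,0],[0,0,0,0,0,0],[0,0,0,0,0,0],[0,0,0,0,0,0],[0,0,0,0,0,0]]'
```

```text
t 20.35 O_jig mm [-2.57 -1.08] z 0.0549 yaw -12.21 Fjig [-6.64 -8.2 ] Fz -1.0 Tz 0.028 [-1.64  1.87]
t 21.02 O_jig mm [-20.11 -27.08] z 0.0553 yaw -12.16 Fjig [-0.21  0.28] Fz -1.4 Tz 0.038 [-0.02 -0.01]
time: 21.68
ee_pos: [0.5313, -0.1218, 0.1542]
tcp_rot: [179.7, 0.0, 83.8]
wrist_force: [0.4, -0.3, -2.1]
opening: 0.0147
time: 22.35
ee_pos: [0.4879, 0.0359, 0.1509]
tcp_rot: [180.0, -0.0, 83.8]
wrist_force: [-0.1, 0.6, -1.7]
opening: 0.0141
time: 23.02
ee_pos: [0.446, 0.1926, 0.1508]
tcp_rot: [180.0, -0.0, 83.8]
wrist_force: [0.1, 0.0, -1.2]
opening: 0.0143
time: 23.68
ee_pos: [0.4464, 0.1913, 0.1502]
tcp_rot: [-180.0, -0.0, 83.8]
wrist_force: [0.5, -0.6, -2.6]
opening: 0.0147
```

```bash
python3 -m handwheel '[[0,0,0.018,0,0,0],[0,0,0.018,0,0,0],[0,0,0.018,0,0,0],[0,0,0.018,0,0,0],[0,0,0.018,0,0,0],[0,0,0.008,0,0,0],[0,0,0.001,0,0,0],[0,0,0,0,0,0]]' - 60
python3 -m handwheel '[[0,0,0.0005,0,0,0],[0,0,0.0005,0,0,0],[0,0,0.0005,0,0,0],[0,0,0.0005,0,0,0],[0,0,0,0,0,0],[0,0,0,0,0,0],[0,0,0,0,0,0],[0,0,0,0,0,0]]'
python3 -m handwheel '[[0,0,0.0004,0,0,0],[0,0,0.0004,0,0,0],[0,0,0,0,0,0],[0,0,0,0,0,0],[0,0,0,0,0,0],[0,0,0,0,0,0],[0,0,0,0,0,0],[0,0,0,0,0,0]]'
```

```text
time: 24.35
ee_pos: [0.4462, 0.1915, 0.0513]
tcp_rot: [-180.0, 0.0, 83.8]
wrist_force: [-0.9, 0.0, -2.2]
opening: 0.0145
time: 25.02
ee_pos: [0.4463, 0.1916, 0.0492]
tcp_rot: [-180.0, -0.0, 83.8]
wrist_force: [0.5, -0.3, -2.5]
opening: 0.0147
time: 25.68
ee_pos: [0.4463, 0.1916, 0.0485]
tcp_rot: [180.0, -0.0, 83.8]
wrist_force: [-0.1, -0.6, 1.2]
opening: 0.0147
```

Light contact with the pad (Fz rose about 3.5 N). I'll release, rise and look.

```bash
python3 -m handwheel '[[0,0,0,0,0,0],[0,0,0,0,0,0],[0,0,0,0,0,0],[0,0,0,0,0,0],[0,0,0,0,0,0],[0,0,0,0,0,0],[0,0,0,0,0,0],[0,0,0,0,0,0]]' 1
python3 -m handwheel '[[0,0,0,0,0,0],[0,0,0,0,0,0],[0,0,-0.01,0,0,0],[0,0,-0.015,0,0,0],[0,0,-0.02,0,0,0],[0,0,-0.02,0,0,0],[0,0,-0.02,0,0,0],[0,0,-0.02,0,0,0]]'
python3 -m handwheel '[[-0.015,-0.006,-0.02,0,0,0],[-0.015,-0.006,-0.02,0,0,0],[-0.015,-0.006,-0.02,0,0,0],[-0.015,-0.006,-0.02,0,0,0],[-0.015,-0.006,-0.02,0,0,0],[-0.015,-0.006,-0.02,0,0,0],[0,0,0,0,0,0],[0,0,0,0,0,0]]'
python3 - <<'E'
from h import *
c,R,t=snap("wrist","w6");np.savez("pics/w6x.npz",R=R,t=t)
E
```

```text
time: 26.35
ee_pos: [0.4463, 0.1916, 0.0484]
tcp_rot: [-180.0, -0.0, 83.8]
wrist_force: [0.7, 0.2, 0.4]
opening: 0.0854
time: 27.02
ee_pos: [0.4463, 0.1916, 0.1552]
tcp_rot: [180.0, -0.0, 83.8]
wrist_force: [0.1, -0.6, 0.1]
opening: 0.0854
time: 27.68
ee_pos: [0.4011, 0.1057, 0.2751]
tcp_rot: [179.8, -0.1, 83.8]
wrist_force: [0.2, -0.8, -0.9]
opening: 0.0854
```

View pics/w6.png

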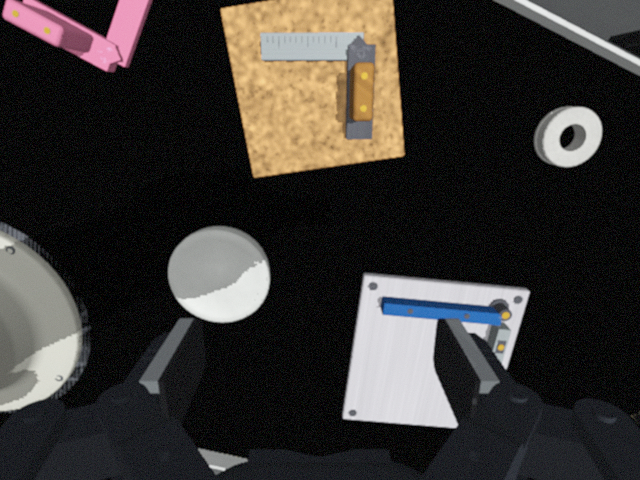

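The square lies flat and fully on the pad, corner near (372,45). The fences look square, with the blue edge from (383,312) to (500,322) parallel to the plate's back edge from (365,274) to (528,291). One numeric check of the swivel, then I'll hand in.

Run:
```python
from meas import *
c=dict(np.load("pics/w6.npz"));x=np.load("pics/w6x.npz");R,t=x["R"],x["t"];im=c["img"].astype(float)
def edge(A,us,lo,hi,thr,fall):
    o=[]
    for u in us:
        q=A[lo:hi,u];k=[j for j in range(1,len(q)) if ((q[j-1]>thr>=q[j]) if fall else (q[j-1]<thr<=q[j]))]
        if k: j=k[-1] if fall else k[0];o.append((u,lo+j-1+(thr-q[j-1])/(q[j]-q[j-1])))
    return o
print("blue",fitline(ray(c,edge(im[...,2]-im[...,0],range(388,436),295,335,60,True),.028,R,t)[:,:2]))
print("plate",fitline(ray(c,edge(im.mean(2),range(380,515),262,300,110,False),.01,R,t)[:,:2]))
order.job_done();print(monitor.get_obs()["time"])
```

```text
blue (np.float32(-12.213089), (np.float32(0.4860635), np.float32(-0.034743857)))
plate (np.float32(-12.139828), (np.float32(0.52752614), np.float32(-0.00631241)))
the job is handed in; nothing more can be done
the job is handed in; nothing more can be done
```

The job is done and handed in at about 28 s of the 64 s allowed. The square is back on the cork pad and the fences are square.

- **Seating:** I took the square by its grip and found the fixed fence by touch, at about x = −2.6 mm. I then slid along it, pushing the swivel fence out with the blade until the force rose sharply. I held it for over a second at about 7 N on the fixed fence and 8 N on the swivel fence. While held, the swivel face read −12.23°, the plate edge −12.16° and the square −12.21°.
- **Return:** I drew the square clear and laid it flat on the pad. The last picture shows it fully on the pad. The pink look-alike, ring gauge and white dish in that view look undisturbed. The adaptor and oil bottle were out of view, so I didn't check them again, though the arm never went near them.
- **Final check:** after release, the swivel fence read −12.21° against −12.14° for the plate edge, so it is square within about 0.1°.
- **Disagreements:** a first, coarser fit of the swivel angle during the hold gave 0.28° off; the sub-pixel fit replaced it. The corner stop came about 1 mm short of where the cameras put the pivot, within their 2 mm calibration.

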